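Dock a sample cell in the sliding V-nest of a permeation tester

TASK

Stand the steel sample cell upright on the bare front part of the docking station's deck, at the mouth of the V-shaped nest, and let go of it. Then, with the fingers behind it, push it along the deck so that it centres itself between the two walls of the V and drives the sliding nest all the way back to its rear stop; press it there with about 16 N for half a second, never letting it bear on the nest with more than 25 N, and withdraw, leaving it upright and fully home. Leave the jar and the beaker where they are.

Things in the scene. Friction and masses are not known exactly. Their poses are not given: they have to be found in the camera images.
- cell: Sample cell: upright plain steel drum, diameter 50, height 50 (two thin dark bands round it), with a white plastic cap, diameter 42, 14 high, and a small brass nipple, diameter 10, 10 high, on top: 74 mm in all, 0.15 to 0.28 kg. Origin: centre of its underside; z up along its axis. It starts standing on the bench; it, the jar and the beaker may be in one another's places.
- dock: Fixed docking station: aluminium deck 300 (x) by 210 (y) by 10 thick, slick; steel head across the rear (x 117 to 147, 65 high). Origin: centre of its underside. x: push direction, from the open front edge to the head; z up. The nest's hard rear stop is adjustable and hidden: the seat (y = 0) ends at x = 30 to 62 mm, 15 to 30 behind its start. Set-down: cell axis 60-130 before the seat.
- nest: Black plastic V, open to the front (-x), sliding only along the dock's x on rods into the head, no spring: moves at 3 N (with cell 3 to 8), stays where left. Origin: the seat, the point on the deck where the axis of a centred cell stands; axes as the dock's. Walls 42 high, 10 thick, inner faces 35 deg either side of x; front ends 40 mm ahead of the seat, 115 apart. Cross-bar behind.
- jar: Amber glass jar with white cap, diameter 58, height 85 mm, loose; a bystander. Origin: centre of its underside.
- beaker: Clear open glass beaker, rim diameter 62, height 75 mm, loose; a bystander. Origin: centre of its underside.
Things that resemble listed ones, but are neither listed nor needed, are in the scene too. Leave any green or red look-alike of the cell alone.

How it is judged (in metres and radians):
On the way, in this order (a step that is already met when the one before it is completed fails the run):
1. the cell stands upright on the bare front part of the deck, at the mouth of the V, released, its axis 50 to 140 mm in front of the seat and within 45 mm of the V's centre line (x of cell in the frame of nest between -0.14 and -0.05 m and y of cell in the frame of nest between -0.045 and 0.045 m and z of cell in the frame of dock between 0.0075 and 0.0125 m and angle between cell's own z axis and vertical below 0.05 rad and contact force between the fingers and cell below 0.1 N and linear speed of cell below 0.02 m/s), for 0.2 s.
2. the cell, centred in the V within 2.5 mm, stands pressed on the nest at its rear stop with more than 8 N for 0.3 s (the nest slides away at about 3 N unless it is on its stop) (horizontal distance between cell and nest below 0.0025 m and linear speed of cell below 0.01 m/s and distance of nest from where it was at the start of the episode above 0.013 m and contact force between cell and nest above 8 N), for 0.3 s.
At the end, for the whole second after the job is handed in: The nest has been left pushed back (at least 13 mm behind its start), the cell stands upright on the deck, at rest, its axis within 2.5 mm of the seat of the V, and nothing touches it but the dock and nest (horizontal distance between cell and nest below 0.0025 m and distance of nest from where it was at the start of the episode above 0.013 m and angle between cell's own z axis and vertical below 0.05 rad and z of cell in the frame of dock below 0.0125 m and linear speed of cell below 0.01 m/s).
It fails at once if the cell bears on the nest with more than 25 N (contact force between cell and nest above 25 N).
It fails at once if the jar or the beaker is shifted by more than 15 mm or tipped (distance of any of jar, beaker from where it was at the start of the episode above 0.015 m or angle between any of jar, beaker's own z axis and vertical above 0.3 rad).
It also fails if it takes over 70 s, if anything falls off the work surface, if the arm or the gripper's body presses on something with over 40 N, if the wrist force passes 120 N, or if a joint passes its speed limit or range.

ROBOT

A 6-joint arm with a two-finger parallel gripper is mounted at the origin on the work surface. World frame = base frame: x ahead of the robot, y to its left, z up, the work surface at z = 0. Lengths are in m, angles in degrees, forces in N, time in s.
With the tool pointing down it reaches from about 0.3 to 0.75 m from the base axis. Payload 8.5 kg.
Tool frame: the origin (TCP) lies on the centre line of the jaws, within the pads' length; the fingertips stand 14 mm ahead of it and the grasp point (between the pads) lies 5 mm behind it; z points along the fingers, y is the direction in which the jaws open and shut (so a half turn about z gives the same grasp; the last joint's range is limited). The gripper opens to 85 mm and grips with 20 to 120 N. Pads are 22 mm wide; open, the fingers measure 114 mm over their backs; the gripper's body (76 mm by 85 mm) begins 54 mm behind the grasp point. The pads swing forward as they close: fully open they stand 13 mm farther back than shut.
Start: joints at [-81.95, 21.807, 74.336, -0, 83.858, -12.336], TCP at [0.192, -0.516, 0.245] pointing down, gripper open.
Joint ranges: [-178.18, 178.18], [-50.72, 133.34], [12.68, 142.11], [-81.47, 261.47], [9.98, 163.14], [-165.26, 165.26]. Speed limits (degrees/s): [136.94, 136.94, 180, 180, 180, 180].

INTERFACE

Orientations are given as a 3x3 rotation matrix whose columns are the frame's x, y, z axes.
In Python, from rig import env, optics, order, finder gives the robot as it stands.
- The arm moves only by the tool play_rows, never from a script. Its argument "commands" is a list of rows, each an object of numbers: "grip": the closure, from -1 (fully open) to 1 (shut); "x", "y", "z": the shift along the tool's x, y, z in m; "rx", "ry", "rz": the turn, a rotation vector about the tool's x, y, z in rad. A call has 1 to 12 rows; each row shifts and turns the commanded pose from where the row before left it, along the tool's axes as they then stand; what a row does not reach is not made up. A row lasts 1/8 s, in which the tool goes at most 62.5 mm and 10.7 degrees, less where a joint would pass 70% of its speed; a pose out of reach is approached as far as the arm can. A call is refused whole if a number of a shift passes 0.0625 or a number of a turn 0.188, either way. A call with a gripper value outside its range is refused whole. The fingers move at their own pace and stop on an object; "squeeze" is the grip in N (left out, the last holds). Time passes only in rows, so rows that do not move let the fingers close. It gives the time, the measured TCP pose, the force and the opening at its end, in the units of the state.
- env.observe(): the state, without advancing time (a new reading comes with each control period).
- optics.get_image(name): name is "side" or "top"; returns a dict with "color" (480x640x3 uint8, blue, green, red), "range_z" (480x640 float32, m along the optical axis (not along the pixel's ray), 0 where there is no reading), "fov_y" (degrees; the focal length in pixels is half the picture's height over the tangent of half this angle, whatever the lens; pixels are square), "cx", "cy" (the principal point, pixels), "cam_to_world" (4x4, takes a point from camera to world coordinates). Camera axes: x right, y down, z forward; pixel columns grow to the right and rows downward; lengths in m; the calibration is good to about 2 mm. A picture is of the moment at which its call begins.
- order.close_job(): hands the job in, once; it reports no verdict.
Trained networks look in the newest picture that a camera, given by its name, has taken for a name from the list of things; names that differ only in an ending like _2 or _b are one class to them, and where a whole thing is asked for, a point or a joint stands for the part that bears it (a point fixed in the world has none). Each returns a list of dicts, best first, with "conf" (0 to 1); they miss things now and then, are a little off and sometimes report something else, mostly with a low value. They report only what shows in the picture. A call takes as long as a camera call. They do not tell look-alikes from the thing itself.
- finder.boxes_of(camera, thing): "point" ([x, y, z] in m, in world coordinates, good to about 4 mm: the middle of the surface that is visible of it).
The state is a dict: "time_s": time; "q": joint angles; "qvel": joint speeds; "joint_efforts": joint torques, N m; "position": TCP position; "tool_rot": TCP orientation; "ft_force": force on the tool from outside, world axes, zero at the start; "wrist_torque": the same for the moment, N m; "grip_width": finger opening in m.
Only numpy, scipy, OpenCV 4.12 (cv2) and the standard library are available. Lean on these libraries where they do the work, as an engineer would, in place of code of your own. Each camera call takes 0.05 s, during which the arm holds its last target.

## Working session

There is one attempt and no reset: what is moved stays moved. The work goes in short steps, Python scripts to look and compute and a tool call to move; the robot and the scene stay as the last step left them, time stands still between calls to the robot, and variables do not carry over. Pictures are saved under pics/ and viewed, and the job is handed in when it is done.

Besides the shell and the picture viewer there is one more tool, called after "Emit:" as name([rows], argument=value, ...), one row to a line, values as JSON. play_rows: Moves the arm, as the interface text tells. Its arguments: {"type":"object","properties":{"commands":{"type":"array"},"squeeze":{"type":"number"}},"required":["commands"]}

```bash
mkdir -p pics; ls; cat > h.py <<'E'
import numpy as np, cv2
from rig import env, optics, order, finder
def snap(name,fn=None):
    d=optics.get_image(name)
    if fn: cv2.imwrite('pics/'+fn,d['color'])
    return d
def cloud(d):
    h,w=d['range_z'].shape
    f=h/2/np.tan(np.radians(d['fov_y'])/2)
    v,u=np.mgrid[0:h,0:w]
    z=d['range_z'].astype(float)
    P=np.stack([(u-d['cx'])/f*z,(v-d['cy'])/f*z,z],-1)
    M=np.array(d['cam_to_world'])
    W=P@M[:3,:3].T+M[:3,3]
    W[z==0]=np.nan
    return W
E
python3 - <<'E'
from h import *
s=env.observe()
print({k:np.round(v,4).tolist() for k,v in s.items()})
for c in ['top','side']:
    d=snap(c,c+'0.png'); print(c,d['fov_y'],d['cx'],d['cy'],np.round(d['cam_to_world'],3).tolist())
    np.savez('pics/%s0.npz'%c,W=cloud(d),color=d['color'])
    for t in ['cell','dock','nest','jar','beaker']:
        print(t,[(np.round(b['point'],3).tolist(),round(b['conf'],2)) for b in finder.boxes_of(c,t)])
E
```

```text
pics
{'time_s': 0.0, 'q': [-81.9507, 21.8414, 74.385, -0.0, 83.8571, -12.3359], 'qvel': [-0.0478, 0.0839, -0.0196, 0.0033, -0.0169, 0.0059], 'joint_efforts': [-0.0018, -44.8466, -23.128, -0.0002, 0.0049, 0.0], 'position': [0.1915, -0.5153, 0.2447], 'tool_rot': [[0.9374, 0.3483, -0.0002], [0.3483, -0.9374, 0.0014], [0.0003, -0.0014, -1.0]], 'ft_force': [-0.25, 0.279, 0.1464], 'wrist_torque': [0.0256, -0.0367, -0.0146], 'grip_width': 0.0854}
top 50.435469830491726 318.00369564263406 241.10451498757095 [[0.027, -0.989, 0.146, 0.425], [-1.0, -0.027, 0.002, -0.135], [0.002, -0.146, -0.989, 0.838], [0.0, 0.0, 0.0, 1.0]]
cell [([0.421, -0.425, 0.064], 0.89), ([0.586, -0.347, 0.065], 0.69), ([0.507, -0.421, 0.061], 0.58), ([0.487, -0.327, 0.065], 0.56)]
dock [([0.579, 0.055, 0.012], 0.65)]
nest [([0.644, 0.071, 0.043], 0.57)]
jar [([0.473, -0.18, 0.086], 0.56)]
beaker [([0.621, -0.272, 0.04], 0.87)]
side 56.66898134181708 317.439168880641 241.34324535546503 [[0.97, -0.12, 0.213, 0.334], [-0.245, -0.476, 0.845, -0.829], [-0.0, -0.871, -0.491, 0.446], [0.0, 0.0, 0.0, 1.0]]
cell [([0.488, -0.355, 0.044], 0.95), ([0.586, -0.374, 0.043], 0.88), ([0.5, -0.442, 0.045], 0.79), ([0.414, -0.452, 0.049], 0.65)]
dock [([0.588, 0.016, 0.011], 0.62)]
nest [([0.616, 0.039, 0.036], 0.89)]
jar [([0.468, -0.205, 0.054], 0.9)]
beaker [([0.608, -0.28, 0.053], 0.74)]
```

View pics/top0.png

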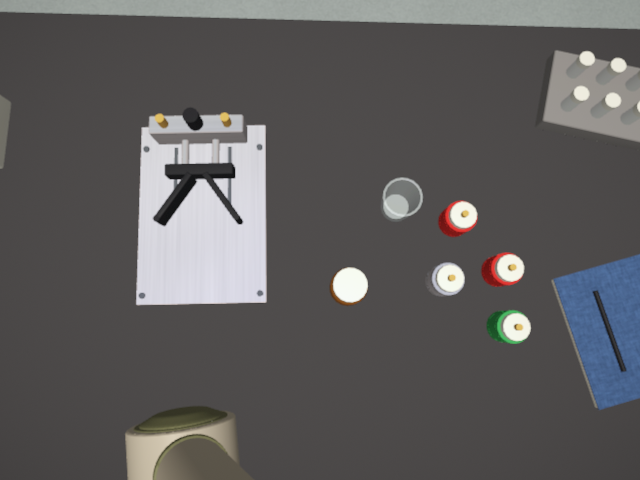

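View pics/side0.png

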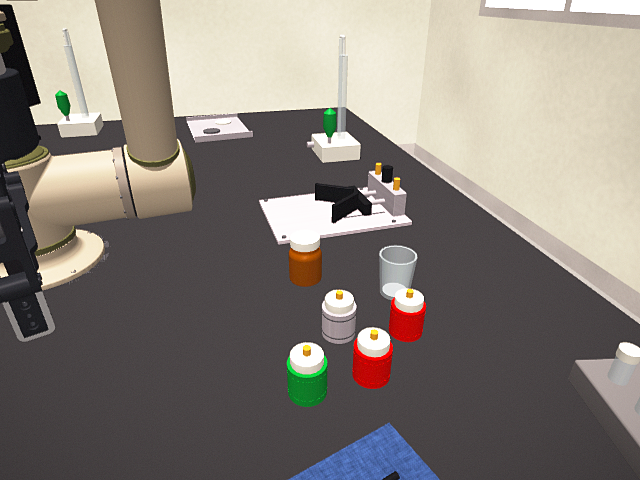

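The top view shows the steel cell at about (448,279), ringed by the red cells at (460,217) and (505,269), the green one at (514,326) and the jar at (350,286). The dock is at (137–267, 125–303), with its V open toward the bottom of the image (the robot). Next I'll measure the geometry.

```bash
cat > meas.py <<'E'
from h import *
from scipy.optimize import least_squares
def circ(p,r=None):
    c=np.median(p,0)
    f=lambda a: np.hypot(p[:,0]-a[0],p[:,1]-a[1])-r
    return least_squares(f,c,loss='soft_l1',f_scale=.001).x
E
python3 - <<'E'
from meas import *
for c in ['top','side']:
    D=np.load('pics/%s0.npz'%c); W=D['W']; C=D['color'].astype(int)
    X,Y,Z=W[...,0],W[...,1],W[...,2]
    b=(abs(X-.45)<.2)&(abs(Y+.2)<.3)
    print(c,'bench z',np.nanmedian(Z[(X>.3)&(X<.4)&(Y<-.1)&(Y>-.4)]))
    m=(np.hypot(X-.487,Y+.337)<.045)&(Z>.006)
    p=W[m]; print('cell n',len(p),np.nanmax(p[:,2]))
    cap=p[(p[:,2]>.058)&(p[:,2]<.068)]
    print(' cap med/minmax',cap[:,:2].mean(0),cap[:,:2].min(0),cap[:,:2].max(0))
    nip=p[p[:,2]>.07]; print(' nip',nip.mean(0) if len(nip) else 0,len(nip))
    body=p[(p[:,2]<.047)]; print(' body circ',circ(body[:,:2],.025),len(body))
    # capside
    # deck
    m=(abs(Z-.010)<.004)&(Y>-.1)&(Y<.2)&(X>.35)&(X<.8)&(C.min(-1)>120)
    q=W[m]; print('deck n',len(q),'z',np.median(q[:,2]))
    r=cv2.minAreaRect((q[:,:2]*1000).astype(np.float32)); print(r, cv2.boxPoints(r).tolist())
    # nest: dark points above .02
    m=(Z>.046)&(Z<.058)&(Y>-.06)&(Y<.17)&(X>.4)&(X<.68)
    q=W[m]; print('nest top',len(q), np.median(q[:,2]) if len(q) else 0)
    r=cv2.minAreaRect((q[:,:2]*1000).astype(np.float32)); print(r)
    np.save('pics/nest_%s.npy'%c,q)
    for n,(x,y) in dict(jar=(.473,-.185),beaker=(.615,-.275),red1=(.586,-.36),red2=(.507,-.43)).items():
        m=(np.hypot(X-x,Y-y)<.05)&(Z>.01); q=W[m]; print(n,q.min(0).round(3),q.max(0).round(3))
E
```

```text
top bench z 0.0014138715238128374
cell n 1006 0.07745642698280941
 cap med/minmax [ 0.48820956 -0.33519738] [ 0.46770587 -0.35647621] [ 0.50868026 -0.31519632]
 nip [ 0.48825052 -0.33562882  0.07431825] 42
 body circ [ 0.48846562 -0.33651771] 175
deck n 17325 z 0.011399758505307833
((590.3339233398438, 60.018882751464844), (299.68634033203125, 212.15948486328125), 2.7469260692596436) [[435.5791320800781, 158.79556274414062], [445.7467346191406, -53.1201286315918], [745.0887451171875, -38.75779724121094], [734.921142578125, 173.15789794921875]]
nest top 812 0.0539620914706862
((608.2979736328125, 59.48300552368164), (80.17699432373047, 134.42074584960938), 2.9085288047790527)
jar [ 0.444 -0.21   0.011] [ 0.5   -0.154  0.091]
beaker [ 0.58  -0.291  0.01 ] [ 0.64  -0.231  0.08 ]
red1 [ 0.562 -0.384  0.01 ] [ 0.612 -0.332  0.077]
red2 [ 0.482 -0.45   0.01 ] [ 0.531 -0.402  0.079]
side bench z -0.001438782286850876
cell n 1487 0.07355459086597893
 cap med/minmax [ 0.48843925 -0.34133625] [ 0.4689449  -0.35841851] [ 0.51049661 -0.31676362]
 nip [ 0.490005   -0.33683029  0.0722374 ] 32
 body circ [ 0.49023595 -0.33631096] 745
deck n 3587 z 0.008214783590270891
((591.17822265625, 57.320465087890625), (300.4691467285156, 212.69970703125), 2.571622610092163) [[436.3232116699219, 156.8224639892578], [445.8666687011719, -55.66304397583008], [746.033203125, -42.18153381347656], [736.48974609375, 170.30397033691406]]
nest top 260 0.050124491720809405
((609.0982666015625, 58.56721878051758), (78.47652435302734, 135.6654510498047), 3.031083345413208)
jar [ 0.445 -0.214  0.01 ] [ 0.502 -0.158  0.085]
beaker [ 0.58  -0.293  0.01 ] [ 0.642 -0.231  0.075]
red1 [ 0.563 -0.384  0.01 ] [ 0.614 -0.338  0.073]
red2 [ 0.483 -0.454  0.01 ] [ 0.533 -0.408  0.074]
```

Emit:
play_rows([
  {"grip": -1,"x": 0.0488,"y": -0.0092},
  {"grip": -1,"x": 0.0488,"y": -0.0092},
  {"grip": -1,"x": 0.0488,"y": -0.0092},
  {"grip": -1,"x": 0.0488,"y": -0.0092},
  {"grip": -1,"x": 0.0488,"y": -0.0092},
  {"grip": -1,"x": 0.0488,"y": -0.0092},
  {"grip": -1,"x": 0.0488,"y": -0.0092},
  {"grip": -1,"rz": -0.14},
  {"grip": -1,"rz": -0.14},
  {"grip": -1,"rz": -0.132},
  {"grip": -1},
])

```text
invalid input at $.commands[0]: expected keys grip, x, y, z, rx, ry, rz
```

```bash
cat > go.py <<'E'
import sys
from h import *
# usage: go.py x y z yaw(deg of tool x): prints tool-frame shift
s=env.observe(); p=np.array(s['position']); R=np.array(s['tool_rot'])
yaw=np.degrees(np.arctan2(R[1,0],R[0,0]))
print('t',round(float(s['time_s']),2),'p',p.round(4),'yaw',yaw.round(2),'tilt',R[:,2].round(4),'F',np.round(s['ft_force'],2),'w',round(float(s['grip_width']),4))
if len(sys.argv)>3:
    t=np.array([float(a) for a in sys.argv[1:4]])
    print('shift',(R.T@(t-p)).round(4))
    if len(sys.argv)>4: print('rz',np.radians(yaw-float(sys.argv[4])).round(4))
E
python3 go.py .489 -.336 .027 44
python3 - <<'E'
from h import *
th=np.radians(2.7);O=np.array([.5908,.0587])
for c in ['top','side']:
    q=np.load('pics/nest_%s.npy'%c)[:,:2]-O
    x=q@[np.cos(th),np.sin(th)]; y=q@[-np.sin(th),np.cos(th)]
    for lo in range(-24,60,6):
        m=(x*1000>lo)&(x*1000<=lo+6)
        a=y[m&(y<0)]*1000;b=y[m&(y>0)]*1000
        if len(a)and len(b): print(c,lo,len(a),len(b),'neg',a.min().round(1),a.max().round(1),'pos',b.min().round(1),b.max().round(1))
E
```

```text
t 0.6 p [ 0.1916 -0.5155  0.2453] yaw 20.38 tilt [ 0.e+00  1.e-04 -1.e+00] F [-0.44 -0.3  -0.29] w 0.0856
shift [ 0.3413 -0.0647  0.2183]
rz -0.4122
top -24 17 22 neg -67.0 -59.0 pos 57.1 67.0
top -18 30 40 neg -67.4 -54.0 pos 52.3 67.0
top -12 31 36 neg -63.6 -49.6 pos 48.9 63.3
top -6 29 33 neg -59.1 -45.1 pos 44.9 58.8
top 0 27 35 neg -55.4 -41.5 pos 41.0 55.8
top 6 31 38 neg -51.2 -37.1 pos 35.7 51.2
top 12 27 36 neg -46.2 -33.9 pos 31.3 46.6
top 18 27 32 neg -41.7 -28.8 pos 27.8 42.3
top 24 31 37 neg -38.6 -23.9 pos 23.5 39.7
top 30 28 36 neg -33.5 -21.0 pos 19.3 33.2
top 36 27 36 neg -30.1 -16.2 pos 15.3 29.2
top 42 29 33 neg -25.6 -12.7 pos 10.5 25.3
top 48 26 28 neg -21.9 -9.6 pos 8.9 22.3
top 54 5 5 neg -24.0 -12.9 pos 13.1 17.1
side -24 7 6 neg -68.8 -57.9 pos 54.9 65.8
side -18 9 12 neg -69.0 -60.4 pos 53.1 66.7
side -12 11 9 neg -65.2 -48.9 pos 48.9 58.3
side -6 11 11 neg -59.4 -46.4 pos 44.4 54.0
side 0 10 11 neg -55.8 -46.6 pos 38.8 53.8
side 6 12 10 neg -52.3 -38.8 pos 36.8 44.9
side 12 7 11 neg -46.0 -37.0 pos 32.5 44.8
side 18 11 10 neg -44.9 -31.8 pos 30.4 39.3
side 24 11 10 neg -40.2 -30.1 pos 22.1 32.8
side 30 10 11 neg -36.4 -24.4 pos 19.1 30.7
side 36 9 10 neg -31.4 -16.8 pos 13.9 27.5
side 42 9 10 neg -27.0 -15.6 pos 10.3 24.0
side 48 7 8 neg -20.7 -10.5 pos 8.4 20.9
side 54 4 3 neg -21.2 -15.4 pos 13.7 15.2
```

Emit:
play_rows([
  {"grip": -1,"x": 0.0488,"y": -0.0092,"z": 0,"rx": 0,"ry": 0,"rz": 0},
  {"grip": -1,"x": 0.0488,"y": -0.0092,"z": 0,"rx": 0,"ry": 0,"rz": 0},
  {"grip": -1,"x": 0.0488,"y": -0.0092,"z": 0,"rx": 0,"ry": 0,"rz": 0},
  {"grip": -1,"x": 0.0488,"y": -0.0092,"z": 0,"rx": 0,"ry": 0,"rz": 0},
  {"grip": -1,"x": 0.0488,"y": -0.0092,"z": 0,"rx": 0,"ry": 0,"rz": 0},
  {"grip": -1,"x": 0.0488,"y": -0.0092,"z": 0,"rx": 0,"ry": 0,"rz": 0},
  {"grip": -1,"x": 0.0488,"y": -0.0092,"z": 0,"rx": 0,"ry": 0,"rz": 0},
  {"grip": -1,"x": 0,"y": 0,"z": 0,"rx": 0,"ry": 0,"rz": -0.14},
  {"grip": -1,"x": 0,"y": 0,"z": 0,"rx": 0,"ry": 0,"rz": -0.14},
  {"grip": -1,"x": 0,"y": 0,"z": 0,"rx": 0,"ry": 0,"rz": -0.132},
  {"grip": -1,"x": 0,"y": 0,"z": 0,"rx": 0,"ry": 0,"rz": 0},
  {"grip": -1,"x": 0,"y": 0,"z": 0,"rx": 0,"ry": 0,"rz": 0},
])

```text
time_s: 2.1
position: [0.4893, -0.3362, 0.2453]
tool_rot: [[0.721, 0.693, 0.0], [0.693, -0.721, -0.0], [-0.0, 0.0, -1.0]]
ft_force: [-0.1, 0.5, -0.1]
grip_width: 0.0853
```

```bash
python3 go.py .489 -.336 .027 44
```

```text
t 2.1 p [ 0.4893 -0.3362  0.2453] yaw 43.84 tilt [ 0. -0. -1.] F [-0.05  0.52 -0.14] w 0.0853
shift [-1.000e-04 -4.000e-04  2.183e-01]
rz -0.0028
```

Emit:
play_rows([
  {"grip": -1,"x": 0,"y": 0,"z": 0.04,"rx": 0,"ry": 0,"rz": 0},
  {"grip": -1,"x": 0,"y": 0,"z": 0.04,"rx": 0,"ry": 0,"rz": 0},
  {"grip": -1,"x": 0,"y": 0,"z": 0.04,"rx": 0,"ry": 0,"rz": 0},
  {"grip": -1,"x": 0,"y": 0,"z": 0.04,"rx": 0,"ry": 0,"rz": 0},
  {"grip": -1,"x": 0,"y": 0,"z": 0.03,"rx": 0,"ry": 0,"rz": 0},
  {"grip": -1,"x": 0,"y": 0,"z": 0.028,"rx": 0,"ry": 0,"rz": 0},
  {"grip": -1,"x": 0,"y": 0,"z": 0,"rx": 0,"ry": 0,"rz": 0},
])

```text
time_s: 2.98
position: [0.4887, -0.3356, 0.0258]
tool_rot: [[0.721, 0.693, -0.003], [0.693, -0.721, 0.003], [-0.0, -0.004, -1.0]]
ft_force: [0.2, -0.5, -0.1]
grip_width: 0.0857
```

Emit:
play_rows([
  {"grip": 1,"x": 0,"y": 0,"z": 0,"rx": 0,"ry": 0,"rz": 0},
  {"grip": 1,"x": 0,"y": 0,"z": 0,"rx": 0,"ry": 0,"rz": 0},
  {"grip": 1,"x": 0,"y": 0,"z": 0,"rx": 0,"ry": 0,"rz": 0},
  {"grip": 1,"x": 0,"y": 0,"z": 0,"rx": 0,"ry": 0,"rz": 0},
  {"grip": 1,"x": 0,"y": 0,"z": 0,"rx": 0,"ry": 0,"rz": 0},
  {"grip": 1,"x": 0,"y": 0,"z": 0,"rx": 0,"ry": 0,"rz": 0},
], squeeze=35)

```text
time_s: 3.72
position: [0.49, -0.3368, 0.029]
tool_rot: [[0.72, 0.694, 0.002], [0.694, -0.72, -0.002], [0.0, 0.003, -1.0]]
ft_force: [0.2, -0.4, 5.4]
grip_width: 0.0493
```

```bash
python3 go.py .489 -.336 .180 2.7; python3 - <<'E'
from h import *
snap('side','side1.png')
E
```

```text
t 3.73 p [ 0.49   -0.3368  0.029 ] yaw 43.98 tilt [ 0.0023 -0.0023 -1.    ] F [ 0.24 -0.38  5.43] w 0.0493
shift [-1.00e-04 -8.00e-04 -1.51e-01]
rz 0.7205
```

View pics/side1.png

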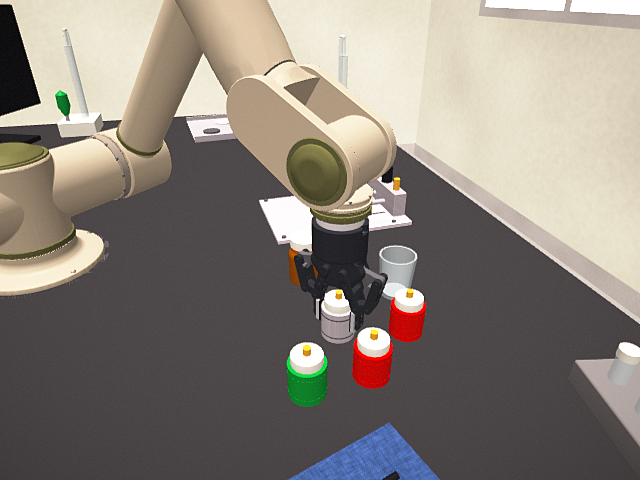

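The fingers hold the steel cell (around pixel (338,315), opening 49 mm), and the neighbours haven't moved. Now I'll lift.

Emit:
play_rows([
  {"grip": 1,"x": 0,"y": 0,"z": -0.02,"rx": 0,"ry": 0,"rz": 0},
  {"grip": 1,"x": 0,"y": 0,"z": -0.03,"rx": 0,"ry": 0,"rz": 0},
  {"grip": 1,"x": 0,"y": 0,"z": -0.03,"rx": 0,"ry": 0,"rz": 0},
  {"grip": 1,"x": 0,"y": 0,"z": -0.03,"rx": 0,"ry": 0,"rz": 0},
  {"grip": 1,"x": 0,"y": 0,"z": -0.03,"rx": 0,"ry": 0,"rz": 0},
  {"grip": 1,"x": 0,"y": 0,"z": -0.02,"rx": 0,"ry": 0,"rz": 0},
  {"grip": 1,"x": 0,"y": 0,"z": 0,"rx": 0,"ry": 0,"rz": 0},
])

```text
time_s: 4.65
position: [0.4896, -0.3364, 0.1888]
tool_rot: [[0.719, 0.694, 0.002], [0.695, -0.719, -0.002], [-0.0, 0.003, -1.0]]
ft_force: [0.8, 0.3, -1.9]
grip_width: 0.0493
```

```bash
python3 - <<'E'
import numpy as np
th=np.radians(2.7); O=np.array([.5908,.0587]); c,s=np.cos(th),np.sin(th)
for d in (18-92,18): print(d, O+np.array([c,s])*d/1000)
E
python3 go.py .5169 .0552 .185 2.7
```

```text
-74 [0.51688215 0.05521412]
18 [0.60878002 0.05954792]
t 4.65 p [ 0.4896 -0.3364  0.1888] yaw 43.99 tilt [ 0.0022 -0.0023 -1.    ] F [ 0.8   0.31 -1.86] w 0.0493
shift [ 0.2916 -0.2628  0.003 ]
rz 0.7206
```

Emit:
play_rows([
  {"grip": 1,"x": 0.0292,"y": -0.0263,"z": 0,"rx": 0,"ry": 0,"rz": 0},
  {"grip": 1,"x": 0.0292,"y": -0.0263,"z": 0,"rx": 0,"ry": 0,"rz": 0},
  {"grip": 1,"x": 0.0292,"y": -0.0263,"z": 0,"rx": 0,"ry": 0,"rz": 0},
  {"grip": 1,"x": 0.0292,"y": -0.0263,"z": 0,"rx": 0,"ry": 0,"rz": 0},
  {"grip": 1,"x": 0.0292,"y": -0.0263,"z": 0,"rx": 0,"ry": 0,"rz": 0},
  {"grip": 1,"x": 0.0292,"y": -0.0263,"z": 0,"rx": 0,"ry": 0,"rz": 0},
  {"grip": 1,"x": 0.0292,"y": -0.0263,"z": 0,"rx": 0,"ry": 0,"rz": 0},
  {"grip": 1,"x": 0.0292,"y": -0.0263,"z": 0,"rx": 0,"ry": 0,"rz": 0},
  {"grip": 1,"x": 0.0292,"y": -0.0263,"z": 0,"rx": 0,"ry": 0,"rz": 0},
  {"grip": 1,"x": 0.0292,"y": -0.0263,"z": 0,"rx": 0,"ry": 0,"rz": 0},
])

```text
time_s: 5.9
position: [0.5162, 0.0572, 0.1863]
tool_rot: [[0.72, 0.694, -0.002], [0.694, -0.72, 0.0], [-0.001, -0.001, -1.0]]
ft_force: [1.1, 0.9, -3.0]
grip_width: 0.0491
```

Emit:
play_rows([
  {"grip": 1,"x": 0,"y": 0,"z": 0,"rx": 0,"ry": 0,"rz": 0.12},
  {"grip": 1,"x": 0,"y": 0,"z": 0,"rx": 0,"ry": 0,"rz": 0.12},
  {"grip": 1,"x": 0,"y": 0,"z": 0,"rx": 0,"ry": 0,"rz": 0.12},
  {"grip": 1,"x": 0,"y": 0,"z": 0,"rx": 0,"ry": 0,"rz": 0.12},
  {"grip": 1,"x": 0,"y": 0,"z": 0,"rx": 0,"ry": 0,"rz": 0.12},
  {"grip": 1,"x": 0,"y": 0,"z": 0,"rx": 0,"ry": 0,"rz": 0.12},
  {"grip": 1,"x": 0,"y": 0,"z": 0,"rx": 0,"ry": 0,"rz": 0},
  {"grip": 1,"x": 0,"y": 0,"z": 0,"rx": 0,"ry": 0,"rz": 0},
])

```text
time_s: 6.9
position: [0.5165, 0.0559, 0.1868]
tool_rot: [[0.999, 0.05, -0.001], [0.05, -0.999, 0.0], [-0.001, -0.0, -1.0]]
ft_force: [-0.5, 0.4, -1.2]
grip_width: 0.049
```

```bash
python3 go.py .5169 .0552 .06 2.7; python3 - <<'E'
from h import *
d=snap('side','side2.png');W=cloud(d)
X,Y,Z=W[...,0],W[...,1],W[...,2]
m=(np.hypot(X-.517,Y-.055)<.045)&(Z<.19)&(Z>.09)&(abs(W[...,0])<9)
q=W[m];C=d['color'][m].astype(int)
print(len(q))
for lo in np.arange(.1,.19,.01):
    k=(q[:,2]>lo)&(q[:,2]<lo+.01)
    if k.any(): print(round(lo,2),k.sum(),np.median(C[k],0),q[k].min(0).round(3),q[k].max(0).round(3))
E
```

```text
t 6.9 p [0.5165 0.0559 0.1868] yaw 2.87 tilt [-9.e-04  1.e-04 -1.e+00] F [-0.49  0.4  -1.25] w 0.049
shift [0.0005 0.0007 0.1268]
rz 0.0029
372
0.15 44 [156.  151.5 167.5] [0.491 0.031 0.156] [0.54  0.052 0.16 ]
0.16 119 [142. 138. 151.] [0.491 0.03  0.16 ] [0.54  0.059 0.17 ]
0.17 93 [156. 153. 164.] [0.491 0.023 0.17 ] [0.537 0.058 0.18 ]
0.18 116 [139.  139.5 149. ] [0.491 0.016 0.18 ] [0.536 0.056 0.19 ]
```

View pics/side2.png

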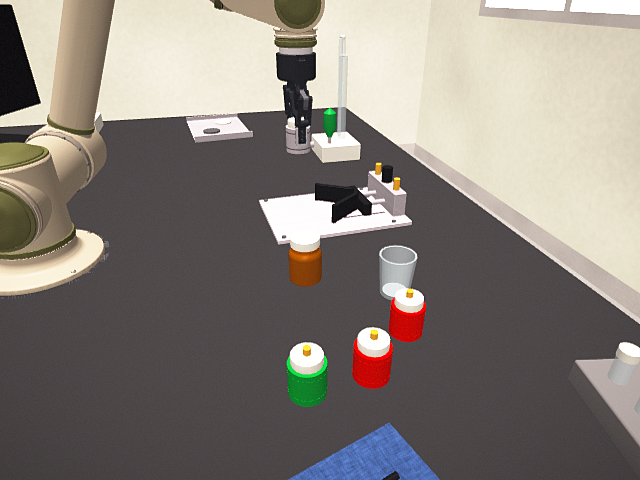

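Emit:
play_rows([
  {"grip": 1,"x": 0,"y": 0,"z": 0.04,"rx": 0,"ry": 0,"rz": 0},
  {"grip": 1,"x": 0,"y": 0,"z": 0.04,"rx": 0,"ry": 0,"rz": 0},
  {"grip": 1,"x": 0,"y": 0,"z": 0.03,"rx": 0,"ry": 0,"rz": 0},
  {"grip": 1,"x": 0,"y": 0,"z": 0.02,"rx": 0,"ry": 0,"rz": 0},
  {"grip": 1,"x": 0,"y": 0,"z": 0.012,"rx": 0,"ry": 0,"rz": 0},
  {"grip": 1,"x": 0,"y": 0,"z": 0,"rx": 0,"ry": 0,"rz": 0},
  {"grip": 1,"x": 0,"y": 0,"z": 0,"rx": 0,"ry": 0,"rz": 0},
])

```text
time_s: 7.82
position: [0.5172, 0.0558, 0.0461]
tool_rot: [[0.999, 0.048, 0.001], [0.048, -0.999, -0.0], [0.001, 0.0, -1.0]]
ft_force: [0.2, 0.1, -2.0]
grip_width: 0.0488
```

Emit:
play_rows([
  {"grip": 1,"x": 0,"y": 0,"z": 0.002,"rx": 0,"ry": 0,"rz": 0},
  {"grip": 1,"x": 0,"y": 0,"z": 0.001,"rx": 0,"ry": 0,"rz": 0},
  {"grip": 1,"x": 0,"y": 0,"z": 0.001,"rx": 0,"ry": 0,"rz": 0},
  {"grip": 1,"x": 0,"y": 0,"z": 0,"rx": 0,"ry": 0,"rz": 0},
])

```text
time_s: 8.32
position: [0.5167, 0.0558, 0.0413]
tool_rot: [[0.999, 0.048, -0.0], [0.048, -0.999, 0.0], [-0.0, -0.0, -1.0]]
ft_force: [0.2, -0.4, -1.6]
grip_width: 0.0493
```

Emit:
play_rows([
  {"grip": 1,"x": 0,"y": 0,"z": 0.001,"rx": 0,"ry": 0,"rz": 0},
  {"grip": 1,"x": 0,"y": 0,"z": 0.001,"rx": 0,"ry": 0,"rz": 0},
  {"grip": 1,"x": 0,"y": 0,"z": 0,"rx": 0,"ry": 0,"rz": 0},
])

```text
time_s: 8.7
position: [0.5167, 0.0559, 0.0392]
tool_rot: [[0.999, 0.048, -0.0], [0.048, -0.999, 0.0], [-0.0, -0.0, -1.0]]
ft_force: [0.3, -0.4, -1.9]
grip_width: 0.0485
```

Emit:
play_rows([
  {"grip": 1,"x": 0,"y": 0,"z": 0.001,"rx": 0,"ry": 0,"rz": 0},
  {"grip": 1,"x": 0,"y": 0,"z": 0,"rx": 0,"ry": 0,"rz": 0},
])

```text
time_s: 8.95
position: [0.5168, 0.0559, 0.0389]
tool_rot: [[0.999, 0.048, 0.001], [0.048, -0.999, -0.0], [0.001, 0.0, -1.0]]
ft_force: [-1.6, 0.6, 4.8]
grip_width: 0.0495
```

The cell is touching the deck. Releasing now.

Emit:
play_rows([
  {"grip": 0.0,"x": 0,"y": 0,"z": 0,"rx": 0,"ry": 0,"rz": 0},
  {"grip": -0.5,"x": 0,"y": 0,"z": 0,"rx": 0,"ry": 0,"rz": 0},
  {"grip": -1,"x": 0,"y": 0,"z": 0,"rx": 0,"ry": 0,"rz": 0},
  {"grip": -1,"x": 0,"y": 0,"z": 0,"rx": 0,"ry": 0,"rz": 0},
  {"grip": -1,"x": 0,"y": 0,"z": 0,"rx": 0,"ry": 0,"rz": 0},
  {"grip": -1,"x": 0,"y": 0,"z": 0,"rx": 0,"ry": 0,"rz": 0},
])

```text
time_s: 9.7
position: [0.5168, 0.0559, 0.0383]
tool_rot: [[0.999, 0.048, -0.0], [0.048, -0.999, 0.0], [-0.0, -0.0, -1.0]]
ft_force: [-0.1, 0.6, -0.6]
grip_width: 0.0853
```

Emit:
play_rows([
  {"grip": -1,"x": 0,"y": 0,"z": -0.03,"rx": 0,"ry": 0,"rz": 0},
  {"grip": -1,"x": 0,"y": 0,"z": -0.03,"rx": 0,"ry": 0,"rz": 0},
  {"grip": -1,"x": 0,"y": 0,"z": -0.03,"rx": 0,"ry": 0,"rz": 0},
  {"grip": -1,"x": 0,"y": 0,"z": -0.03,"rx": 0,"ry": 0,"rz": 0},
  {"grip": 1,"x": -0.04,"y": 0,"z": 0,"rx": 0,"ry": 0,"rz": 0},
  {"grip": 1,"x": -0.04,"y": 0,"z": 0,"rx": 0,"ry": 0,"rz": 0},
  {"grip": 1,"x": 0,"y": 0,"z": 0,"rx": 0,"ry": 0,"rz": 0},
  {"grip": 1,"x": 0,"y": 0,"z": 0,"rx": 0,"ry": 0,"rz": 0},
  {"grip": 1,"x": 0,"y": 0,"z": 0,"rx": 0,"ry": 0,"rz": 0},
  {"grip": 1,"x": 0,"y": 0,"z": 0,"rx": 0,"ry": 0,"rz": 0},
])

```text
time_s: 10.95
position: [0.4374, 0.052, 0.1582]
tool_rot: [[0.999, 0.048, -0.0], [0.048, -0.999, 0.0], [-0.0, -0.0, -1.0]]
ft_force: [-0.6, 0.9, -0.2]
grip_width: -0.0004
```

```bash
cat > chk.py <<'E'
import sys
from meas import *
th=np.radians(2.7);O=np.array([.5908,.0587]);R2=np.array([[np.cos(th),np.sin(th)],[-np.sin(th),np.cos(th)]])
for c in ['side','top']:
    d=snap(c,'%s_%s.png'%(c,sys.argv[1])); W=cloud(d); C=d['color'].astype(int)
    p=W.reshape(-1,3); col=C.reshape(-1,3); ok=~np.isnan(p[:,0]); p=p[ok];col=col[ok]
    q=(p[:,:2]-O)@R2.T*1000; z=p[:,2]
    reg=(abs(q[:,1])<60)&(q[:,0]>-145)&(q[:,0]<75)
    lite=col.min(1)>90
    off=.0015 if c=='top' else -.0015
    m=reg&lite&(abs(z-off-.067)<.0085)&(q[:,0]<90)
    print(c,'cap',m.sum(), (q[m].min(0)+q[m].max(0))/2 if m.any() else '', 'topz',(z[m].max()-off) if m.any() else '')
    m=reg&lite&(z-off>.018)&(z-off<.056)
    if m.sum()>20: print('  body circ',circ(q[m]/1000,.025)*1000,m.sum())
    m=reg&(col.max(1)<70)&(abs(z-off-.052)<.005)&(q[:,0]>-30)
    if m.any(): print('  nest x',np.percentile(q[m][:,0],[1,99]).round(1),'y',np.percentile(q[m][:,1],[1,99]).round(1))
E
python3 go.py; python3 chk.py a
```

```text
t 10.95 p [0.4374 0.052  0.1582] yaw 2.74 tilt [-1.e-04  0.e+00 -1.e+00] F [-0.59  0.87 -0.19] w -0.0004
side cap 243 [-74.44928478  -1.36175185] topz 0.07540233075646352
  body circ [-74.59939814   1.41559963] 331
  nest x [-18.9  56.2] y [-58.3  59. ]
top cap 679 [-75.78975052   0.85072944] topz 0.07549263531893419
  body circ [-64.57370581  -8.19072705] 194
  nest x [-18.6  54.3] y [-58.9  59.5]
```

View pics/side_a.png

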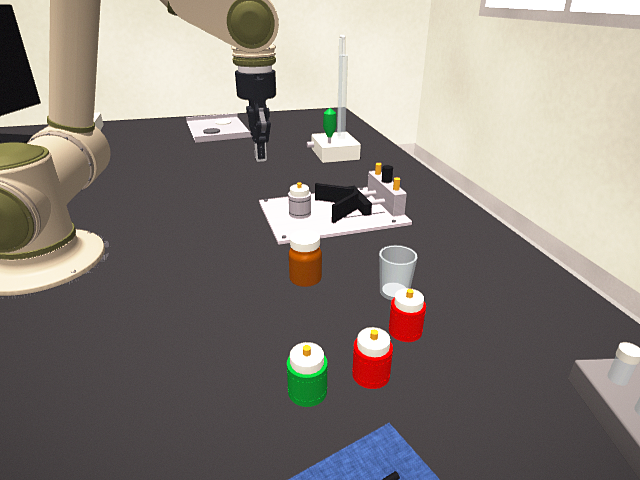

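View pics/top_a.png

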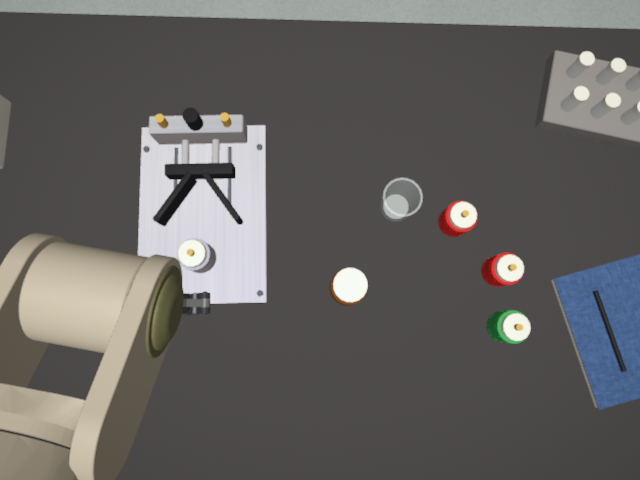

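The side view shows the cell standing upright at (300,205) at the mouth of the V. In dock coordinates its axis is at about (-75, 0.5), roughly 93 mm ahead of the seat. The shut fingers are behind it, so I lower them there.

Emit:
play_rows([
  {"grip": 1,"x": 0,"y": 0,"z": 0.04,"rx": 0,"ry": 0,"rz": 0},
  {"grip": 1,"x": 0,"y": 0,"z": 0.04,"rx": 0,"ry": 0,"rz": 0},
  {"grip": 1,"x": 0,"y": 0,"z": 0.03,"rx": 0,"ry": 0,"rz": 0},
  {"grip": 1,"x": 0,"y": 0,"z": 0.012,"rx": 0,"ry": 0,"rz": 0},
  {"grip": 1,"x": 0.01,"y": 0,"z": 0,"rx": 0,"ry": 0,"rz": 0},
  {"grip": 1,"x": 0.01,"y": 0,"z": 0,"rx": 0,"ry": 0,"rz": 0},
  {"grip": 1,"x": 0.01,"y": 0,"z": 0,"rx": 0,"ry": 0,"rz": 0},
  {"grip": 1,"x": 0,"y": 0,"z": 0,"rx": 0,"ry": 0,"rz": 0},
  {"grip": 1,"x": 0,"y": 0,"z": 0,"rx": 0,"ry": 0,"rz": 0},
])

```text
time_s: 12.18
position: [0.4666, 0.0535, 0.0365]
tool_rot: [[0.999, 0.048, -0.0], [0.048, -0.999, 0.0], [-0.0, -0.0, -1.0]]
ft_force: [0.4, -0.4, -0.2]
grip_width: -0.0004
```

```bash
cat >> go.py <<'E'
th=np.radians(2.7);d=(p[:2]-[.5908,.0587])
c,s_=np.cos(th),np.sin(th)
f=np.array(s['ft_force'])
print('dock TCP mm',(1000*np.array([c*d[0]+s_*d[1],-s_*d[0]+c*d[1]])).round(2),'Fx dock',(c*f[0]+s_*f[1]).round(2))
E
python3 go.py; python3 chk.py b
```

```text
t 12.18 p [0.4666 0.0535 0.0365] yaw 2.74 tilt [-1.e-04  0.e+00 -1.e+00] F [ 0.44 -0.42 -0.24] w -0.0004
dock TCP mm [-124.28    0.67] Fx dock 0.42
side cap 251 [-93.71508957  -5.70610161] topz 0.07532674759359781
  body circ [-75.64872083   1.62706337] 393
  nest x [-18.9  56.3] y [-59.5  58.2]
top cap 58 [-95.25626832  -5.16437716] topz 0.0750850842491137
  body circ [ 12.07161424 -16.7809138 ] 123
  nest x [-18.3  54.9] y [-59.  59.]
```

View pics/side_b.png

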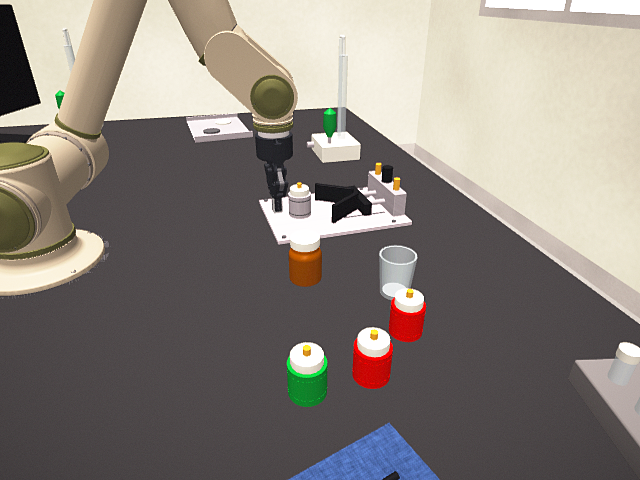

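The fingers are down about 13 mm behind the cell (finger at (276,205), cell at (300,205)). Starting the push.

Emit:
play_rows([
  {"grip": 1,"x": 0.003,"y": 0,"z": 0,"rx": 0,"ry": 0,"rz": 0},
  {"grip": 1,"x": 0.003,"y": 0,"z": 0,"rx": 0,"ry": 0,"rz": 0},
  {"grip": 1,"x": 0.002,"y": 0,"z": 0,"rx": 0,"ry": 0,"rz": 0},
  {"grip": 1,"x": 0.002,"y": 0,"z": 0,"rx": 0,"ry": 0,"rz": 0},
  {"grip": 1,"x": 0.002,"y": 0,"z": 0,"rx": 0,"ry": 0,"rz": 0},
  {"grip": 1,"x": 0.002,"y": 0,"z": 0,"rx": 0,"ry": 0,"rz": 0},
  {"grip": 1,"x": 0.002,"y": 0,"z": 0,"rx": 0,"ry": 0,"rz": 0},
  {"grip": 1,"x": 0.002,"y": 0,"z": 0,"rx": 0,"ry": 0,"rz": 0},
  {"grip": 1,"x": 0.003,"y": 0,"z": 0,"rx": 0,"ry": 0,"rz": 0},
  {"grip": 1,"x": 0.003,"y": 0,"z": 0,"rx": 0,"ry": 0,"rz": 0},
  {"grip": 1,"x": 0.003,"y": 0,"z": 0,"rx": 0,"ry": 0,"rz": 0},
  {"grip": 1,"x": 0.003,"y": 0,"z": 0,"rx": 0,"ry": 0,"rz": 0},
])

```text
time_s: 13.78
position: [0.497, 0.0549, 0.0363]
tool_rot: [[0.999, 0.048, -0.0], [0.048, -0.999, 0.0], [-0.0, -0.0, -1.0]]
ft_force: [-0.6, -0.1, 0.6]
grip_width: 0.0001
```

Emit:
play_rows([
  {"grip": 1,"x": 0.003,"y": 0,"z": 0,"rx": 0,"ry": 0,"rz": 0},
  {"grip": 1,"x": 0.003,"y": 0,"z": 0,"rx": 0,"ry": 0,"rz": 0},
  {"grip": 1,"x": 0.003,"y": 0,"z": 0,"rx": 0,"ry": 0,"rz": 0},
  {"grip": 1,"x": 0.003,"y": 0,"z": 0,"rx": 0,"ry": 0,"rz": 0},
  {"grip": 1,"x": 0.003,"y": 0,"z": 0,"rx": 0,"ry": 0,"rz": 0},
  {"grip": 1,"x": 0.003,"y": 0,"z": 0,"rx": 0,"ry": 0,"rz": 0},
  {"grip": 1,"x": 0.003,"y": 0,"z": 0,"rx": 0,"ry": 0,"rz": 0},
  {"grip": 1,"x": 0.003,"y": 0,"z": 0,"rx": 0,"ry": 0,"rz": 0},
  {"grip": 1,"x": 0.003,"y": 0,"z": 0,"rx": 0,"ry": 0,"rz": 0},
  {"grip": 1,"x": 0.003,"y": 0,"z": 0,"rx": 0,"ry": 0,"rz": 0},
])

```text
time_s: 15.02
position: [0.527, 0.0563, 0.0363]
tool_rot: [[0.999, 0.048, -0.0], [0.048, -0.999, -0.0], [-0.0, 0.0, -1.0]]
ft_force: [-1.3, -0.4, 0.3]
grip_width: -0.0003
```

```bash
python3 go.py; python3 chk.py c
```

```text
t 15.03 p [0.527  0.0563 0.0363] yaw 2.74 tilt [-0. -0. -1.] F [-1.33 -0.42  0.32] w -0.0003
dock TCP mm [-63.89   0.63] Fx dock -1.35
side cap 182 [-41.48545645  -4.46110489] topz 0.07537711599590513
  body circ [-30.98766884   1.60605882] 377
  nest x [-12.1  56.4] y [-59.6  42. ]
top cap 6 [-78.69789048 -27.34892827] topz 0.075325912829249
  body circ [ 11.01043631 -19.54833625] 107
  nest x [-14.7  54.5] y [-59.  28.]
```

View pics/side_c.png

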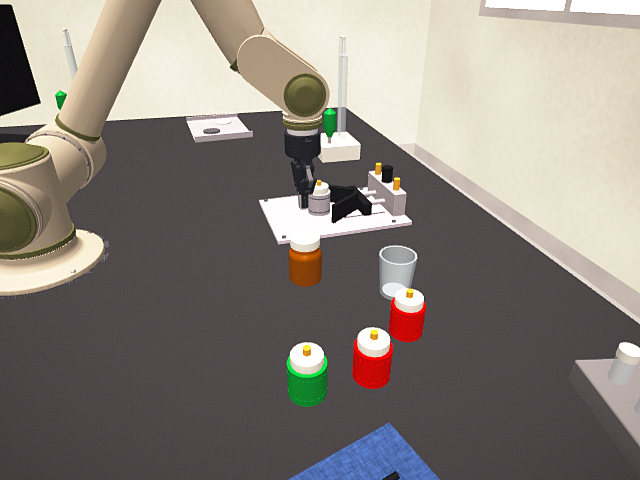

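The cell at (319,200) is upright and moving with the finger. It is at dock x ≈ -31, about 33 mm ahead of the TCP.

Emit:
play_rows([
  {"grip": 1,"x": 0.003,"y": 0,"z": 0,"rx": 0,"ry": 0,"rz": 0},
  {"grip": 1,"x": 0.003,"y": 0,"z": 0,"rx": 0,"ry": 0,"rz": 0},
  {"grip": 1,"x": 0.003,"y": 0,"z": 0,"rx": 0,"ry": 0,"rz": 0},
  {"grip": 1,"x": 0.003,"y": 0,"z": 0,"rx": 0,"ry": 0,"rz": 0},
  {"grip": 1,"x": 0.003,"y": 0,"z": 0,"rx": 0,"ry": 0,"rz": 0},
  {"grip": 1,"x": 0.003,"y": 0,"z": 0,"rx": 0,"ry": 0,"rz": 0},
  {"grip": 1,"x": 0.003,"y": 0,"z": 0,"rx": 0,"ry": 0,"rz": 0},
  {"grip": 1,"x": 0.003,"y": 0,"z": 0,"rx": 0,"ry": 0,"rz": 0},
  {"grip": 1,"x": 0.003,"y": 0,"z": 0,"rx": 0,"ry": 0,"rz": 0},
  {"grip": 1,"x": 0.003,"y": 0,"z": 0,"rx": 0,"ry": 0,"rz": 0},
  {"grip": 1,"x": 0.003,"y": 0,"z": 0,"rx": 0,"ry": 0,"rz": 0},
])

```text
time_s: 16.5
position: [0.5599, 0.0579, 0.0363]
tool_rot: [[0.999, 0.048, -0.0], [0.048, -0.999, -0.0], [-0.0, 0.0, -1.0]]
ft_force: [-0.7, -0.3, -0.6]
grip_width: 0.0
```

Emit:
play_rows([
  {"grip": 1,"x": 0.0015,"y": 0,"z": 0,"rx": 0,"ry": 0,"rz": 0},
  {"grip": 1,"x": 0.0015,"y": 0,"z": 0,"rx": 0,"ry": 0,"rz": 0},
  {"grip": 1,"x": 0.0015,"y": 0,"z": 0,"rx": 0,"ry": 0,"rz": 0},
  {"grip": 1,"x": 0.0015,"y": 0,"z": 0,"rx": 0,"ry": 0,"rz": 0},
  {"grip": 1,"x": 0.0015,"y": 0,"z": 0,"rx": 0,"ry": 0,"rz": 0},
  {"grip": 1,"x": 0.0015,"y": 0,"z": 0,"rx": 0,"ry": 0,"rz": 0},
])

```text
time_s: 17.25
position: [0.5688, 0.0583, 0.0363]
tool_rot: [[0.999, 0.048, 0.0], [0.048, -0.999, 0.0], [0.0, -0.0, -1.0]]
ft_force: [-1.0, 0.0, 0.3]
grip_width: 0.0003
```

Emit:
play_rows([
  {"grip": 1,"x": 0.0015,"y": 0,"z": 0,"rx": 0,"ry": 0,"rz": 0},
  {"grip": 1,"x": 0.0015,"y": 0,"z": 0,"rx": 0,"ry": 0,"rz": 0},
  {"grip": 1,"x": 0.0015,"y": 0,"z": 0,"rx": 0,"ry": 0,"rz": 0},
])

```text
time_s: 17.62
position: [0.5733, 0.0586, 0.0363]
tool_rot: [[0.999, 0.048, -0.0], [0.048, -0.999, -0.0], [-0.0, 0.0, -1.0]]
ft_force: [-0.5, -0.7, 0.6]
grip_width: -0.0
```

```bash
python3 go.py; python3 chk.py d
```

```text
t 17.62 p [0.5733 0.0586 0.0363] yaw 2.74 tilt [-0. -0. -1.] F [-0.54 -0.73  0.59] w -0.0
dock TCP mm [-17.5    0.69] Fx dock -0.58
side cap 166 [ 4.70947364 -7.42446286] topz 0.07547612983456137
  body circ [14.17689889  2.53548369] 199
  nest x [-26.5  57. ] y [-59.  59.]
top cap 10 [-32.81413329 -25.83716161] topz 0.07484034841075643
  body circ [  0.86210837 -30.78032295] 92
  nest x [-22.5  35.5] y [-59.4 -18.5]
```

View pics/side_d.png

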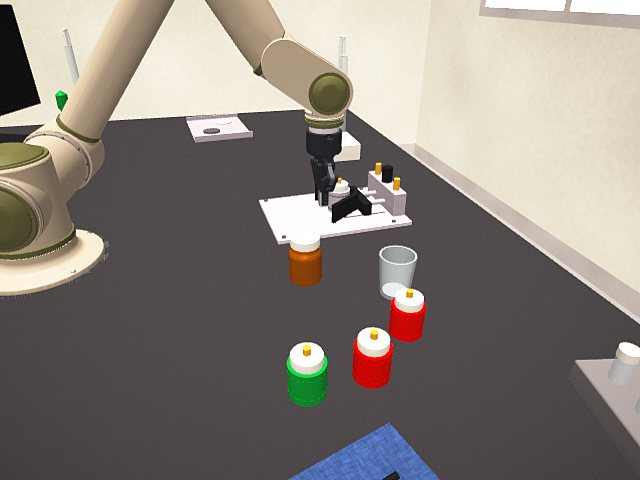

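The cell at (340,192) is upright between the walls and almost at the seat. I continue with small steps.

Emit:
play_rows([
  {"grip": 1,"x": 0.001,"y": 0,"z": 0,"rx": 0,"ry": 0,"rz": 0},
  {"grip": 1,"x": 0.001,"y": 0,"z": 0,"rx": 0,"ry": 0,"rz": 0},
  {"grip": 1,"x": 0.001,"y": 0,"z": 0,"rx": 0,"ry": 0,"rz": 0},
])

```text
time_s: 18.1
position: [0.5758, 0.0586, 0.0363]
tool_rot: [[0.999, 0.048, -0.001], [0.048, -0.999, -0.0], [-0.001, 0.0, -1.0]]
ft_force: [-4.2, -1.5, 3.2]
grip_width: 0.0
```

Emit:
play_rows([
  {"grip": 1,"x": 0.001,"y": 0,"z": 0,"rx": 0,"ry": 0,"rz": 0},
  {"grip": 1,"x": 0.001,"y": 0,"z": 0,"rx": 0,"ry": 0,"rz": 0},
  {"grip": 1,"x": 0.001,"y": 0,"z": 0,"rx": 0,"ry": 0,"rz": 0},
])

```text
time_s: 18.48
position: [0.5791, 0.0588, 0.0363]
tool_rot: [[0.999, 0.048, -0.0], [0.048, -0.999, -0.0], [-0.0, 0.0, -1.0]]
ft_force: [-4.5, -1.2, 3.1]
grip_width: 0.0001
```

Emit:
play_rows([
  {"grip": 1,"x": 0.001,"y": 0,"z": 0,"rx": 0,"ry": 0,"rz": 0},
  {"grip": 1,"x": 0.001,"y": 0,"z": 0,"rx": 0,"ry": 0,"rz": 0},
  {"grip": 1,"x": 0.001,"y": 0,"z": 0,"rx": 0,"ry": 0,"rz": 0},
])

```text
time_s: 18.85
position: [0.5822, 0.059, 0.0363]
tool_rot: [[0.999, 0.048, -0.0], [0.048, -0.999, 0.0], [-0.0, -0.0, -1.0]]
ft_force: [-2.8, -2.9, 2.0]
grip_width: 0.0002
```

```bash
python3 go.py; python3 chk.py e
```

```text
t 18.85 p [0.5822 0.059  0.0363] yaw 2.74 tilt [-0.  0. -1.] F [-2.84 -2.95  2.04] w 0.0002
dock TCP mm [-8.53  0.69] Fx dock -2.98
side cap 165 [13.8773888  -7.29674083] topz 0.07530201779871654
  body circ [21.66049093  3.24961601] 175
  nest x [-17.   60.5] y [-59.1  58.5]
top cap 4 [-23.76273107 -26.87314315] topz 0.07520634407398946
  body circ [  4.87664582 -28.21855336] 83
  nest x [-17.7  42.8] y [-59.  -11.9]
```

```bash
cat > zoom.py <<'E'
import sys
from meas import *
th=np.radians(2.7);O=np.array([.5908,.0587]);R2=np.array([[np.cos(th),np.sin(th)],[-np.sin(th),np.cos(th)]])
d=snap('side'); cv2.imwrite('pics/z_%s.png'%sys.argv[1],cv2.resize(d['color'][150:230,290:420],None,fx=6,fy=6,interpolation=cv2.INTER_NEAREST))
W=cloud(d);C=d['color'].astype(int)
p=W.reshape(-1,3);col=C.reshape(-1,3)
q=(p[:,:2]-O)@R2.T*1000;z=p[:,2]+.0015
m=(abs(q[:,1])<40)&(q[:,0]>-10)&(q[:,0]<80)&(z>.0605)&(z<.0735)&(col.min(1)>150)
print('cap side pts',m.sum(),circ(q[m]/1000,.021)*1000)
m=(abs(q[:,1])<30)&(q[:,0]>-10)&(q[:,0]<80)&(z>.076)&(z<.086)&(col[:,2]-col[:,0]>50)
print('nipple',m.sum(),q[m].mean(0) if m.any() else '')
m=(abs(q[:,1])<80)&(q[:,0]>-40)&(q[:,0]<90)&(abs(z-.052)<.003)&(col.max(1)<60)
t=q[m]
for s in(-1,1):
    k=t[(s*t[:,1]>0)&(t[:,0]<40)]; print('wall',s,len(k),np.percentile(k[:,0],[1,50]).round(1), 'x+y/tan', np.median(k[:,0]+abs(k[:,1])/np.tan(np.radians(35))).round(2))
E
python3 zoom.py 1
```

```text
cap side pts 97 [24.9157012   1.53726474]
nipple 12 [25.2855961  -2.83122481]
wall -1 89 [-16.8   6.6] x+y/tan 81.77
wall 1 8 [-15.2 -12.5] x+y/tan 69.6
```

View pics/z_1.png

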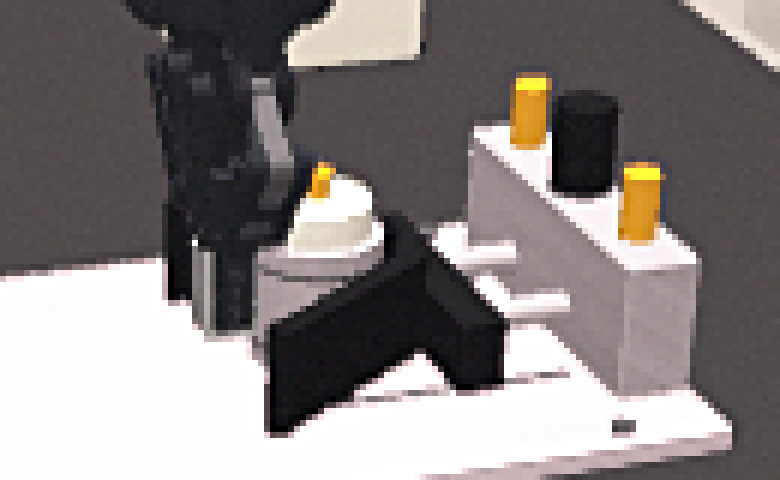

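```bash
python3 - <<'E'
import cv2
i=cv2.imread('pics/top_e.png'); cv2.imwrite('pics/ztop_e.png',cv2.resize(i[100:320,100:300],None,fx=2.7,fy=2.7))
E
```

```text
(no output)
```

View pics/ztop_e.png

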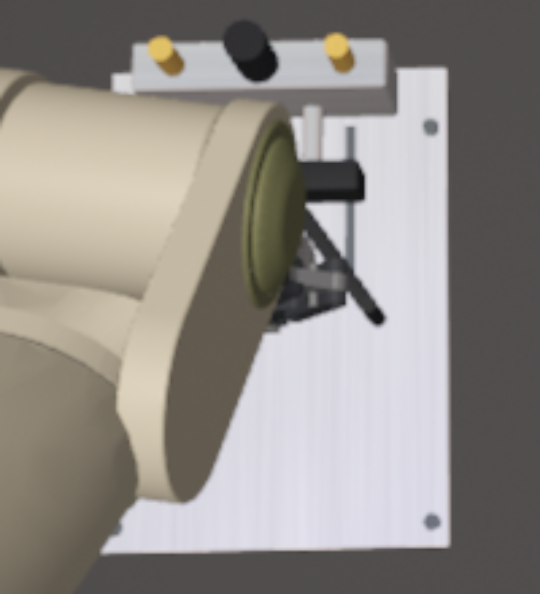

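The zoomed views show the finger behind an upright cell, with the V around it and the nest moving. But the sideways force (about -3 N) and the side-camera offset (about +2.5 mm) suggest the cell is riding on the +y wall, held there by finger friction. I'll work the finger toward -y (tool +y) as I go forward.

Emit:
play_rows([
  {"grip": 1,"x": 0.0005,"y": 0.0005,"z": 0,"rx": 0,"ry": 0,"rz": 0},
  {"grip": 1,"x": 0.0005,"y": 0.0005,"z": 0,"rx": 0,"ry": 0,"rz": 0},
])

```text
time_s: 19.25
position: [0.5833, 0.0581, 0.0363]
tool_rot: [[0.999, 0.048, -0.0], [0.048, -0.999, 0.0], [-0.0, -0.0, -1.0]]
ft_force: [-4.0, -1.0, 1.9]
grip_width: -0.0001
```

Emit:
play_rows([
  {"grip": 1,"x": 0.0005,"y": 0.0005,"z": 0,"rx": 0,"ry": 0,"rz": 0},
  {"grip": 1,"x": 0.0005,"y": 0.0005,"z": 0,"rx": 0,"ry": 0,"rz": 0},
])

```text
time_s: 19.5
position: [0.5842, 0.0574, 0.0363]
tool_rot: [[0.999, 0.048, -0.0], [0.048, -0.999, 0.001], [-0.0, -0.001, -1.0]]
ft_force: [-4.3, 3.1, 3.0]
grip_width: -0.0002
```

```bash
python3 go.py; python3 zoom.py 2
```

```text
t 19.5 p [0.5842 0.0574 0.0363] yaw 2.74 tilt [-3.e-04  6.e-04 -1.e+00] F [-4.26  3.09  2.95] w -0.0002
dock TCP mm [-6.7  -0.99] Fx dock -4.11
cap side pts 97 [26.48088011  1.26646622]
nipple 14 [27.26104802 -3.96221505]
wall -1 89 [-14.3   6.5] x+y/tan 82.69
wall 1 10 [-14.6 -10.8] x+y/tan 71.32
```

Emit:
play_rows([
  {"grip": 1,"x": 0.0005,"y": -0.0003,"z": 0,"rx": 0,"ry": 0,"rz": 0},
  {"grip": 1,"x": 0.0005,"y": -0.0003,"z": 0,"rx": 0,"ry": 0,"rz": 0},
])

```text
time_s: 19.8
position: [0.5853, 0.0577, 0.0363]
tool_rot: [[0.999, 0.048, -0.0], [0.048, -0.999, -0.0], [-0.0, 0.0, -1.0]]
ft_force: [-4.0, -0.3, 2.8]
grip_width: -0.0002
```

Emit:
play_rows([
  {"grip": 1,"x": 0.0005,"y": 0,"z": 0,"rx": 0,"ry": 0,"rz": 0},
  {"grip": 1,"x": 0.0005,"y": 0,"z": 0,"rx": 0,"ry": 0,"rz": 0},
])

```text
time_s: 20.05
position: [0.5863, 0.0577, 0.0363]
tool_rot: [[0.999, 0.048, -0.0], [0.048, -0.999, -0.0], [-0.0, 0.0, -1.0]]
ft_force: [-4.0, -1.2, 3.1]
grip_width: 0.0005
```

Emit:
play_rows([
  {"grip": 1,"x": 0.0005,"y": 0,"z": 0,"rx": 0,"ry": 0,"rz": 0},
  {"grip": 1,"x": 0.0005,"y": 0,"z": 0,"rx": 0,"ry": 0,"rz": 0},
])

```text
time_s: 20.3
position: [0.5873, 0.0577, 0.0363]
tool_rot: [[0.999, 0.048, 0.0], [0.048, -0.999, -0.0], [0.0, 0.0, -1.0]]
ft_force: [-4.6, -0.4, 3.0]
grip_width: 0.0002
```

```bash
python3 go.py; python3 zoom.py 3
```

```text
t 20.3 p [0.5873 0.0577 0.0363] yaw 2.74 tilt [ 0.e+00 -1.e-04 -1.e+00] F [-4.6  -0.41  2.98] w 0.0002
dock TCP mm [-3.53 -0.81] Fx dock -4.62
cap side pts 93 [28.5660031   0.69570758]
nipple 14 [30.84934416 -3.80838315]
wall -1 83 [-11.8   8.3] x+y/tan 84.63
wall 1 7 [-11.   -8.7] x+y/tan 77.01
```

The sideways force is now near 0 against a 4.6 N push, so both walls carry the cell and it is centred. I go on in 0.5 mm steps toward the stop.

Emit:
play_rows([
  {"grip": 1,"x": 0.0005,"y": 0,"z": 0,"rx": 0,"ry": 0,"rz": 0},
  {"grip": 1,"x": 0.0005,"y": 0,"z": 0,"rx": 0,"ry": 0,"rz": 0},
])

```text
time_s: 20.6
position: [0.5883, 0.0578, 0.0363]
tool_rot: [[0.999, 0.048, 0.0], [0.048, -0.999, -0.0], [0.0, 0.0, -1.0]]
ft_force: [-4.1, -1.3, 2.5]
grip_width: -0.0001
```

Emit:
play_rows([
  {"grip": 1,"x": 0.0005,"y": 0,"z": 0,"rx": 0,"ry": 0,"rz": 0},
  {"grip": 1,"x": 0.0005,"y": 0,"z": 0,"rx": 0,"ry": 0,"rz": 0},
])

```text
time_s: 20.85
position: [0.5893, 0.0579, 0.0363]
tool_rot: [[0.999, 0.048, 0.0], [0.048, -0.999, -0.0], [0.0, 0.0, -1.0]]
ft_force: [-4.2, -1.6, 2.4]
grip_width: 0.0001
```

Emit:
play_rows([
  {"grip": 1,"x": 0.0005,"y": 0.0001,"z": 0,"rx": 0,"ry": 0,"rz": 0},
  {"grip": 1,"x": 0.0005,"y": 0.0001,"z": 0,"rx": 0,"ry": 0,"rz": 0},
])

```text
time_s: 21.1
position: [0.5903, 0.0579, 0.0363]
tool_rot: [[0.999, 0.048, -0.0], [0.048, -0.999, 0.0], [-0.0, -0.0, -1.0]]
ft_force: [-4.4, -0.7, 1.9]
grip_width: 0.0001
```

Emit:
play_rows([
  {"grip": 1,"x": 0.0005,"y": 0.0001,"z": 0,"rx": 0,"ry": 0,"rz": 0},
  {"grip": 1,"x": 0.0005,"y": 0.0001,"z": 0,"rx": 0,"ry": 0,"rz": 0},
])

```text
time_s: 21.35
position: [0.5912, 0.0578, 0.0363]
tool_rot: [[0.999, 0.048, -0.0], [0.048, -0.999, 0.0], [-0.0, -0.0, -1.0]]
ft_force: [-4.6, 0.9, 2.6]
grip_width: -0.0002
```

Emit:
play_rows([
  {"grip": 1,"x": 0.0005,"y": 0,"z": 0,"rx": 0,"ry": 0,"rz": 0},
  {"grip": 1,"x": 0.0005,"y": 0,"z": 0,"rx": 0,"ry": 0,"rz": 0},
])

```text
time_s: 21.6
position: [0.5923, 0.0578, 0.0363]
tool_rot: [[0.999, 0.048, -0.0], [0.048, -0.999, 0.0], [-0.0, -0.0, -1.0]]
ft_force: [-3.9, 1.4, 3.1]
grip_width: -0.0001
```

Emit:
play_rows([
  {"grip": 1,"x": 0.0005,"y": 0,"z": 0,"rx": 0,"ry": 0,"rz": 0},
  {"grip": 1,"x": 0.0005,"y": 0,"z": 0,"rx": 0,"ry": 0,"rz": 0},
])

```text
time_s: 21.85
position: [0.5933, 0.0577, 0.0363]
tool_rot: [[0.999, 0.048, 0.0], [0.048, -0.999, 0.0], [0.0, -0.0, -1.0]]
ft_force: [-5.0, 0.6, 2.9]
grip_width: 0.0004
```

Emit:
play_rows([
  {"grip": 1,"x": 0.0005,"y": 0,"z": 0,"rx": 0,"ry": 0,"rz": 0},
  {"grip": 1,"x": 0.0005,"y": 0,"z": 0,"rx": 0,"ry": 0,"rz": 0},
])

```text
time_s: 22.1
position: [0.5943, 0.0577, 0.0363]
tool_rot: [[0.999, 0.048, -0.0], [0.048, -0.999, -0.0], [-0.0, 0.0, -1.0]]
ft_force: [-4.2, 0.6, 2.6]
grip_width: 0.0003
```

Emit:
play_rows([
  {"grip": 1,"x": 0.0005,"y": 0,"z": 0,"rx": 0,"ry": 0,"rz": 0},
  {"grip": 1,"x": 0.0005,"y": 0,"z": 0,"rx": 0,"ry": 0,"rz": 0},
])

```text
time_s: 22.35
position: [0.5953, 0.0578, 0.0363]
tool_rot: [[0.999, 0.048, -0.0], [0.048, -0.999, 0.0], [-0.0, -0.0, -1.0]]
ft_force: [-4.8, 1.9, 2.5]
grip_width: 0.0002
```

Emit:
play_rows([
  {"grip": 1,"x": 0.0005,"y": -0.0001,"z": 0,"rx": 0,"ry": 0,"rz": 0},
  {"grip": 1,"x": 0.0005,"y": 0,"z": 0,"rx": 0,"ry": 0,"rz": 0},
])

```text
time_s: 22.6
position: [0.5963, 0.0579, 0.0363]
tool_rot: [[0.999, 0.048, 0.0], [0.048, -0.999, -0.0], [0.0, 0.0, -1.0]]
ft_force: [-4.5, 1.2, 2.5]
grip_width: -0.0001
```

Emit:
play_rows([
  {"grip": 1,"x": 0.0005,"y": -0.0001,"z": 0,"rx": 0,"ry": 0,"rz": 0},
  {"grip": 1,"x": 0.0005,"y": 0,"z": 0,"rx": 0,"ry": 0,"rz": 0},
])

```text
time_s: 22.85
position: [0.5973, 0.058, 0.0363]
tool_rot: [[0.999, 0.048, 0.0], [0.048, -0.999, -0.0], [0.0, 0.0, -1.0]]
ft_force: [-3.9, -0.2, 1.6]
grip_width: -0.0002
```

Emit:
play_rows([
  {"grip": 1,"x": 0.0005,"y": 0,"z": 0,"rx": 0,"ry": 0,"rz": 0},
  {"grip": 1,"x": 0.0005,"y": 0,"z": 0,"rx": 0,"ry": 0,"rz": 0},
])

```text
time_s: 23.1
position: [0.5983, 0.0581, 0.0363]
tool_rot: [[0.999, 0.048, 0.0], [0.048, -0.999, -0.0], [0.0, 0.0, -1.0]]
ft_force: [-3.7, -0.4, 2.7]
grip_width: 0.0003
```

Emit:
play_rows([
  {"grip": 1,"x": 0.0005,"y": 0,"z": 0,"rx": 0,"ry": 0,"rz": 0},
  {"grip": 1,"x": 0.0005,"y": 0,"z": 0,"rx": 0,"ry": 0,"rz": 0},
])

```text
time_s: 23.35
position: [0.5993, 0.0581, 0.0363]
tool_rot: [[0.999, 0.048, 0.0], [0.048, -0.999, -0.0], [-0.0, 0.0, -1.0]]
ft_force: [-3.7, -1.1, 1.7]
grip_width: 0.0001
```

Emit:
play_rows([
  {"grip": 1,"x": 0.0005,"y": 0.0001,"z": 0,"rx": 0,"ry": 0,"rz": 0},
  {"grip": 1,"x": 0.0005,"y": 0,"z": 0,"rx": 0,"ry": 0,"rz": 0},
])

```text
time_s: 23.6
position: [0.6003, 0.0582, 0.0363]
tool_rot: [[0.999, 0.048, -0.0], [0.048, -0.999, 0.0], [-0.0, -0.0, -1.0]]
ft_force: [-4.3, -0.7, 2.7]
grip_width: -0.0003
```

```bash
python3 go.py; python3 zoom.py 4
```

```text
t 23.6 p [0.6003 0.0582 0.0363] yaw 2.74 tilt [-0.  0. -1.] F [-4.31 -0.71  2.72] w -0.0003
dock TCP mm [ 9.43 -1.  ] Fx dock -4.34
cap side pts 92 [42.3921937   0.94438805]
nipple 11 [44.42390819 -3.4906304 ]
wall -1 68 [ 0.8 14. ] x+y/tan 96.19
wall 1 9 [0.4 4.8] x+y/tan 87.64
```

View pics/z_4.png

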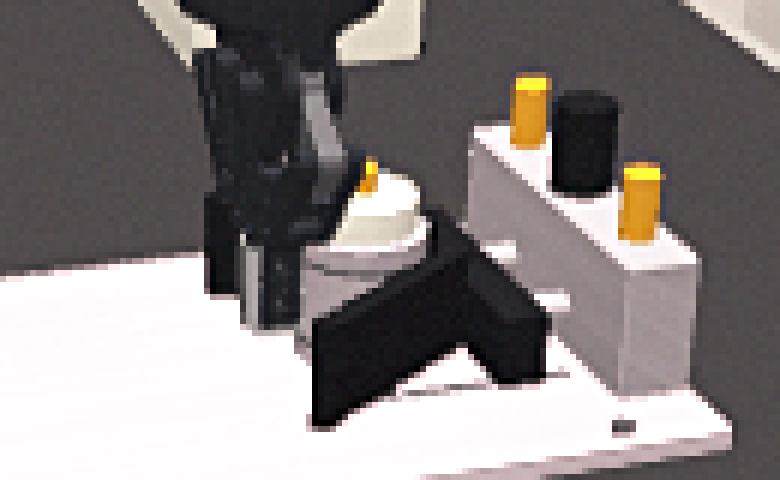

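The nest has moved about 23 mm back and the cell is upright, still with no stop. I continue.

Emit:
play_rows([
  {"grip": 1,"x": 0.0005,"y": 0.0001,"z": 0,"rx": 0,"ry": 0,"rz": 0},
  {"grip": 1,"x": 0.0005,"y": 0,"z": 0,"rx": 0,"ry": 0,"rz": 0},
])

```text
time_s: 23.9
position: [0.6008, 0.0582, 0.0363]
tool_rot: [[0.999, 0.048, -0.001], [0.048, -0.999, 0.0], [-0.001, -0.0, -1.0]]
ft_force: [-8.0, -0.1, 5.8]
grip_width: -0.0
```

Emit:
play_rows([
  {"grip": 1,"x": 0,"y": 0,"z": 0,"rx": 0,"ry": 0,"rz": 0},
])

```text
time_s: 24.02
position: [0.6007, 0.0582, 0.0363]
tool_rot: [[0.999, 0.048, -0.001], [0.048, -0.999, 0.0], [-0.001, -0.0, -1.0]]
ft_force: [-7.0, -0.5, 3.4]
grip_width: 0.0004
```

Emit:
play_rows([
  {"grip": 1,"x": 0.0005,"y": 0,"z": 0,"rx": 0,"ry": 0,"rz": 0},
  {"grip": 1,"x": 0,"y": 0,"z": 0,"rx": 0,"ry": 0,"rz": 0},
])

```text
time_s: 24.28
position: [0.6008, 0.0581, 0.0363]
tool_rot: [[0.999, 0.048, -0.002], [0.048, -0.999, 0.0], [-0.002, -0.0, -1.0]]
ft_force: [-8.9, -0.8, 4.5]
grip_width: 0.0001
```

Emit:
play_rows([
  {"grip": 1,"x": 0.0005,"y": 0,"z": 0,"rx": 0,"ry": 0,"rz": 0},
  {"grip": 1,"x": 0.0005,"y": 0,"z": 0,"rx": 0,"ry": 0,"rz": 0},
])

```text
time_s: 24.52
position: [0.6008, 0.0582, 0.0363]
tool_rot: [[0.999, 0.048, -0.005], [0.048, -0.999, -0.0], [-0.005, -0.0, -1.0]]
ft_force: [-14.4, -1.6, 10.3]
grip_width: -0.0003
```

Emit:
play_rows([
  {"grip": 1,"x": 0.0002,"y": 0,"z": 0,"rx": 0,"ry": 0,"rz": 0},
  {"grip": 1,"x": 0,"y": 0,"z": 0,"rx": 0,"ry": 0,"rz": 0},
])

```text
time_s: 24.78
position: [0.6008, 0.0581, 0.0363]
tool_rot: [[0.999, 0.048, -0.005], [0.048, -0.999, -0.0], [-0.005, -0.0, -1.0]]
ft_force: [-14.2, -1.8, 8.6]
grip_width: 0.0005
```

Emit:
play_rows([
  {"grip": 1,"x": 0,"y": 0,"z": 0,"rx": 0,"ry": 0,"rz": 0},
  {"grip": 1,"x": 0,"y": 0,"z": 0,"rx": 0,"ry": 0,"rz": 0},
  {"grip": 1,"x": 0,"y": 0,"z": 0,"rx": 0,"ry": 0,"rz": 0},
])

```text
time_s: 25.15
position: [0.6008, 0.0582, 0.0363]
tool_rot: [[0.999, 0.048, -0.005], [0.048, -0.999, -0.0], [-0.005, -0.0, -1.0]]
ft_force: [-15.0, -2.0, 8.8]
grip_width: -0.0001
```

```bash
python3 go.py; python3 zoom.py 5
```

```text
t 25.15 p [0.6008 0.0582 0.0363] yaw 2.76 tilt [-5.3e-03 -2.0e-04 -1.0e+00] F [-14.97  -1.95   8.76] w -0.0001
dock TCP mm [ 9.98 -1.01] Fx dock -15.05
cap side pts 96 [42.79158372  1.11481088]
nipple 12 [44.80791514 -2.96512149]
wall -1 68 [ 1.3 13.7] x+y/tan 98.81
wall 1 9 [2.7 5.2] x+y/tan 90.88
```

View pics/z_5.png

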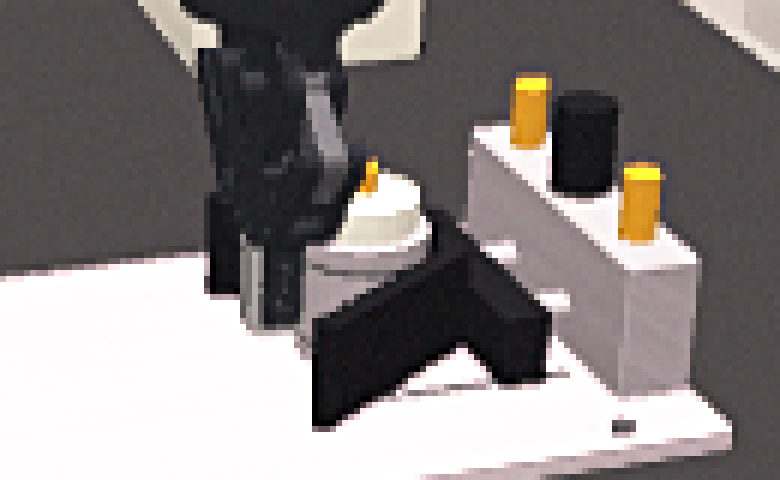

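On the stop, pressed at about 15 N for over 0.5 s, with little sideways force (both walls bearing) and the cell upright. I hold briefly, then withdraw gently straight back.

Emit:
play_rows([
  {"grip": 1,"x": 0.0002,"y": 0,"z": 0,"rx": 0,"ry": 0,"rz": 0},
  {"grip": 1,"x": 0,"y": 0,"z": 0,"rx": 0,"ry": 0,"rz": 0},
  {"grip": 1,"x": 0,"y": 0,"z": 0,"rx": 0,"ry": 0,"rz": 0},
  {"grip": 1,"x": 0,"y": 0,"z": 0,"rx": 0,"ry": 0,"rz": 0},
  {"grip": 1,"x": 0,"y": 0,"z": 0,"rx": 0,"ry": 0,"rz": 0},
])

```text
time_s: 25.82
position: [0.6008, 0.0582, 0.0363]
tool_rot: [[0.999, 0.048, -0.006], [0.048, -0.999, -0.0], [-0.006, -0.0, -1.0]]
ft_force: [-15.5, -2.4, 10.7]
grip_width: 0.0
```

Emit:
play_rows([
  {"grip": 1,"x": -0.0005,"y": 0,"z": 0,"rx": 0,"ry": 0,"rz": 0},
  {"grip": 1,"x": -0.0005,"y": 0,"z": 0,"rx": 0,"ry": 0,"rz": 0},
  {"grip": 1,"x": -0.0005,"y": 0,"z": 0,"rx": 0,"ry": 0,"rz": 0},
  {"grip": 1,"x": -0.0005,"y": 0,"z": 0,"rx": 0,"ry": 0,"rz": 0},
  {"grip": 1,"x": -0.0005,"y": 0,"z": 0,"rx": 0,"ry": 0,"rz": 0},
  {"grip": 1,"x": -0.001,"y": 0,"z": 0,"rx": 0,"ry": 0,"rz": 0},
  {"grip": 1,"x": -0.001,"y": 0,"z": 0,"rx": 0,"ry": 0,"rz": 0},
  {"grip": 1,"x": -0.003,"y": 0,"z": 0,"rx": 0,"ry": 0,"rz": 0},
  {"grip": 1,"x": -0.01,"y": 0,"z": 0,"rx": 0,"ry": 0,"rz": 0},
  {"grip": 1,"x": -0.02,"y": 0,"z": 0,"rx": 0,"ry": 0,"rz": 0},
  {"grip": 1,"x": -0.03,"y": 0,"z": 0,"rx": 0,"ry": 0,"rz": 0},
  {"grip": 1,"x": -0.03,"y": 0,"z": 0,"rx": 0,"ry": 0,"rz": 0},
])

```text
time_s: 27.32
position: [0.5043, 0.0535, 0.0364]
tool_rot: [[0.999, 0.048, 0.0], [0.048, -0.999, 0.0], [0.0, -0.0, -1.0]]
ft_force: [1.4, 0.4, -0.2]
grip_width: -0.0003
```

Emit:
play_rows([
  {"grip": 1,"x": -0.02,"y": 0,"z": -0.03,"rx": 0,"ry": 0,"rz": 0},
  {"grip": 1,"x": -0.02,"y": 0,"z": -0.04,"rx": 0,"ry": 0,"rz": 0},
  {"grip": 1,"x": -0.02,"y": 0,"z": -0.04,"rx": 0,"ry": 0,"rz": 0},
  {"grip": 1,"x": -0.02,"y": 0,"z": -0.02,"rx": 0,"ry": 0,"rz": 0},
  {"grip": 1,"x": 0,"y": 0,"z": 0,"rx": 0,"ry": 0,"rz": 0},
])

```text
time_s: 27.95
position: [0.4252, 0.0498, 0.1674]
tool_rot: [[0.999, 0.048, 0.003], [0.048, -0.999, -0.0], [0.003, 0.001, -1.0]]
ft_force: [0.5, -0.4, -0.7]
grip_width: 0.0001
```

```bash
python3 go.py; python3 chk.py f; python3 zoom.py 6; python3 - <<'E'
import cv2
a=cv2.imread('pics/top_f.png')[100:320,100:300]; a=cv2.resize(a,None,fx=2.7,fy=2.7); cv2.imwrite('pics/ztop_f.png',a)
E
```

```text
t 27.95 p [0.4252 0.0498 0.1674] yaw 2.73 tilt [ 2.8e-03 -4.0e-04 -1.0e+00] F [ 0.5  -0.41 -0.68] w 0.0001
dock TCP mm [-165.89   -1.13] Fx dock 0.48
side cap 226 [43.93732486 -3.62800826] topz 0.07529477968015963
  body circ [ 10.72652006 -30.07350809] 134
  nest x [ 6.4 73. ] y [-59.3  59. ]
top cap 669 [42.56654954  0.11679236] topz 0.07547825132307856
  body circ [43.27458588  0.14032733] 231
  nest x [ 5.4 74.3] y [-59.   58.8]
cap side pts 130 [44.18988546  0.99906689]
nipple 18 [43.15495875 -1.81681021]
wall -1 51 [ 3.1 20.3] x+y/tan 100.74
wall 1 44 [ 2.2 19. ] x+y/tan 90.94
```

View pics/z_6.png

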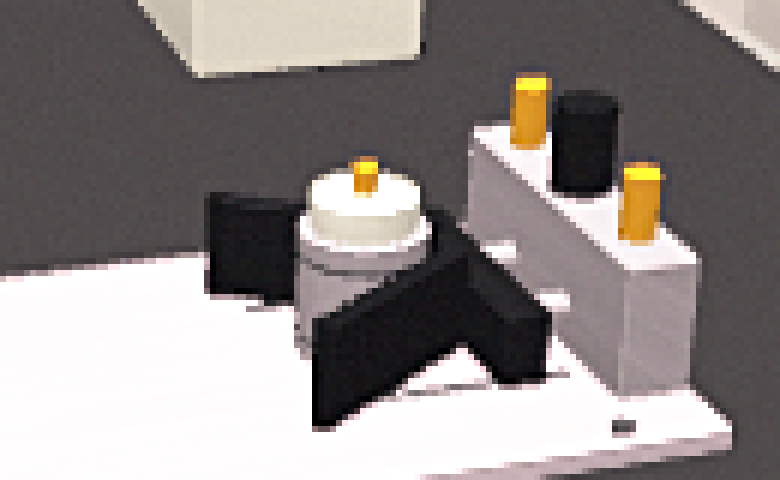

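View pics/ztop_f.png

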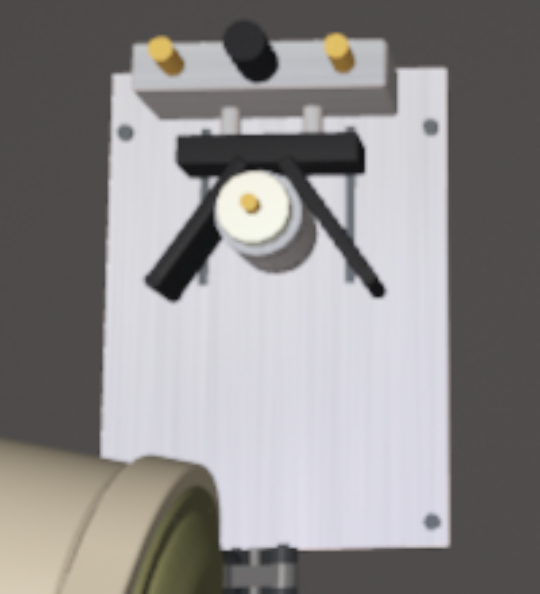

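```bash
python3 - <<'E'
from meas import *
th=np.radians(2.7);O=np.array([.5908,.0587]);R2=np.array([[np.cos(th),np.sin(th)],[-np.sin(th),np.cos(th)]])
def nest(W,C,lo,hi):
    p=W.reshape(-1,3);col=C.reshape(-1,3).astype(int);q=(p[:,:2]-O)@R2.T*1000;z=p[:,2]-.0015
    m=(abs(q[:,1])<75)&(q[:,0]>lo)&(q[:,0]<hi)&(abs(z-.052)<.004)&(col.max(1)<90)
    return q[m]
t35=np.tan(np.radians(35))
D=np.load('pics/top0.npz')
d=snap('top')
for W,C,sh in((D['W'],D['color'],0),(cloud(d),d['color'],24)):
    q=nest(W,C,-30+sh,70+sh)
    r={}
    for s in(-1,1):
        k=q[(s*q[:,1]>20)&(s*q[:,1]<62)]
        b=np.median(k[:,0]+abs(k[:,1])/t35); r[s]=b  # centreline of wall
    # wall centreline offset from inner by 5mm normal: apex_center x = seat + (25+5)/sin35
    seat=np.mean(list(r.values()))-30/np.sin(np.radians(35)); yc=(r[1]-r[-1])/2*t35
    print(r,'seat x',seat,'yc',yc)
for c in('top','side'):
  snap(c)
  for t in('cell','jar','beaker'): print(c,t,[(np.round(b['point'],3).tolist(),round(b['conf'],2)) for b in finder.boxes_of(c,t)])
E
```

```text
{-1: np.float64(71.33130508489548), 1: np.float64(69.69836600178195)} seat x 18.211431674705757 yc -0.5716981277166717
{-1: np.float64(94.0358204736815), 1: np.float64(93.87859385776065)} seat x 41.653803297088125 yc -0.05504563083749033
top cell [([0.507, -0.416, 0.061], 0.79), ([0.631, 0.056, 0.073], 0.69), ([0.421, -0.425, 0.064], 0.69), ([0.587, -0.345, 0.063], 0.55)]
top jar [([0.472, -0.183, 0.088], 0.72)]
top beaker [([0.624, -0.271, 0.042], 0.97)]
side cell [([0.42, -0.451, 0.049], 0.96), ([0.627, 0.046, 0.057], 0.65), ([0.498, -0.442, 0.046], 0.61), ([0.584, -0.374, 0.043], 0.57)]
side jar [([0.469, -0.208, 0.057], 0.79)]
side beaker [([0.605, -0.277, 0.054], 0.87), ([0.629, 0.046, 0.057], 0.32)]
```

```bash
python3 -c "
from rig import order
print(order.close_job())"; python3 go.py
```

```text
the job is handed in; nothing more can be done
None
the job is handed in; nothing more can be done
```

I set the steel cell down upright on the front of the deck, about 93 mm ahead of the seat, and let go of it. Then I pushed it with the shut fingers until it drove the nest back about 23 mm onto its rear stop. I pressed it there with 14–15.5 N for over a second, withdrew, and handed the job in at about 28 s of the 70 s. The hand-in gives no verdict.

**Last checks (top camera, after withdrawing):**
- **Seat:** the cell axis is about 1–1.6 mm from the fitted seat, which is within camera error. It is upright in the pictures and nothing but the dock and nest touches it.
- **Jar and beaker:** the finder readings agree with the starting ones to about 3 mm, which is within its error. I saw no movement in the pictures.

**What disagreed or went less smoothly:**
- **Centring:** early in the push, finger friction held the cell against one wall (about 3 N sideways). I shifted the fingers sideways until that force was near zero, and it stayed small during the final press.
- **Side camera:** its sideways reading of the cell was about 1 mm off the top camera's. Its nest-wall fits disagreed as well, so I relied on the top camera and the forces.
- **Upward force:** the wrist also showed 9–11 N upward during the press, and I did not find the cause. The largest force I read, combining both, was about 19 N. The force on the nest itself cannot be read directly.

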